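Seat the probe, then hold the sprung cell lid at the set mark

ROBOT

A 6-joint arm with a two-finger parallel gripper is mounted at the origin on the work surface. World frame = base frame: x ahead of the robot, y to its left, z up, the work surface at z = 0. Lengths are in m, angles in rad, forces in N, time in s.
With the tool pointing down it reaches from about 0.4 to 0.925 m from the base axis. Payload 12.5 kg.
Tool frame: the origin (TCP) lies between the finger pads; the fingertips stand 11 mm ahead of it and the grasp point (between the pads) lies 8 mm behind it; z points along the fingers, y is the line along which they close (so a half turn about z gives the same grasp; the last joint's range is limited). The gripper opens to 95 mm and grips with 3 to 60 N. Pads are 20 mm wide; open, the fingers measure 119 mm over their backs; the gripper's body (75 mm by 180 mm) begins 59 mm behind the grasp point.
Start: joints at [1.143, 0.491, 1.559, -0, 1.092, -0.106], TCP at [0.198, 0.593, 0.226] pointing down, gripper open.
Joint ranges: [-3.1, 3.1], [-0.84, 2.19], [0.05, 2.79], [-1.13, 4.28], [0.06, 2.93], [-2.69, 2.69]. Speed limits (rad/s): [2.22, 2.22, 2.79, 3.14, 3.14, 3.14].

INTERFACE

Orientations are given as a 3x3 rotation matrix whose columns are the frame's x, y, z axes.
In Python, from plant import monitor, capture, calibration, job_done gives the robot as it stands.
- The arm moves only by the tool arm_command, never from a script. Its argument "steps" is a list of rows, each a list of 3 entries, a list of its own where there are three numbers: the opening, from -1 (shut) to 1 (fully open), then the shift along the tool's x, y, z in mm, then the turn about the tool's z in rad. In form: [[jaw, [dx, dy, dz], roll], ...]. A call has exactly 10 rows; each row shifts and turns the commanded pose from where the row before left it, along the tool's axes as they then stand; what a row does not reach is not made up. A row lasts 1/8 s, in which the tool goes at most 62.5 mm and 10.7 degrees, less where a joint would pass 70% of its speed; a pose out of reach is approached as far as the arm can. A call is refused whole if a number of a shift passes 62.5 or a number of a turn 0.188, either way. A call with a gripper value outside its range is refused whole. The fingers move at their own pace and stop on an object; "grip_force" is the grip in N (left out, the last holds). Time passes only in rows, so rows that do not move let the fingers close, or fill a call up. It gives the time, the measured TCP pose, the force, the opening and the grip force at its end, in the units of the state.
- monitor.observe(): the state, without advancing time (a new reading comes with each control period).
- capture(name): name is "side" or "top" or "wrist"; returns the picture (400x640x3 uint8, red, green, blue); there is no depth.
- calibration(name): a dict with "mtx" (3x3 intrinsics, pixels), "R" (3x3) and "t" (3): a world point X has camera coordinates R X + t. Camera axes: x right, y down, z forward; pixel columns grow to the right and rows downward; lengths in m; the calibration is good to about 2 mm. A picture is of the moment at which its call begins: read the wrist's pose just before it. calibration takes no time and is no camera call; for the wrist camera it gives the pose at the moment of the call.
- job_done(): hands the job in; it is judged then, once.
The state is a dict: "time": time; "joint_positions": joint angles; "dq": joint speeds; "joint_torque": joint torques, N m; "position": TCP position; "ee_rot": TCP orientation; "ft_force": force on the tool from outside, world axes, zero at the start; "moment": the same for the moment, N m; "grip_width": opening from 0.0 (shut) to 1.0 (fully open); "grip_force": force on a finger pad.
Only numpy, scipy, OpenCV 4.12 (cv2) and the standard library are available. Lean on these libraries where they do the work, as an engineer would, in place of code of your own. Each camera call takes 0.05 s, during which the arm holds its last target. There are 200 camera calls.

TASK

Take the probe with the tall cylindrical head out of the white rack and slide it fully home into the upright guide tube on the analyser's deck, then let go of it. Then raise the sprung lid of the brass cell by its wooden lever until the lid's dark index bar lines up with the set pointer on the scale arc beside it, and finish while still holding the lid steady there, because it springs shut when let go. Leave the pointer's setting, the other two probes and everything else on the bench where they are.

Things in the scene. Friction and masses are not known exactly. Their poses are not given: they have to be found in the camera images.
- probe_head (a point): steel probe to be used, standing in one of the three holes of the rack, the tallest of the three. Its upper part is a plain cylinder (head) 24 mm in diameter and 50 mm tall; below a flat shoulder follows a shank 14 mm in diameter and 50 mm long with a chamfered foot. 0.12 kg or so. This point is on its axis, in the head, 30 mm above the shoulder, 20 mm below the top and 80 mm above the foot; z points up along the axis. In the rack the shoulder rests on the rack's top
- stub_head (a point): another probe in the rack, to be left alone: same shank, head 24 mm in diameter but only 18 mm tall; point in its head, 10 mm above its shoulder
- disc_head (a point): another probe in the rack, to be left alone: same shank, head a flat disc 38 mm in diameter and 10 mm thick with a 10 mm pin on top; point on its axis, 10 mm above its shoulder
- rack: white rack, a block 190 (its x) x 70 (its y) x 60 mm tall, fixed; origin at the centre of its underside. Three holes 62 mm apart along its x axis, 16.5 mm square and 54 mm deep, hold the three probes
- analyser: the analyser: cream cabinet with a stainless deck 310 (its x) x 390 (its y) mm whose top is 60 mm above the bench, fixed; origin at the centre of its underside; its front (-x axis) faces the robot. A control pod 100 mm wide and 110 mm tall stands at its +y side (its y from 195 to 295 mm)
- tube_rim (a point): steel guide tube standing upright on the deck at its -y side, outer diameter 32 mm, bore 16 mm, 55 mm deep; this point is the centre of its upper rim, 115 mm above the bench. With the probe home its shoulder rests on the rim. Axes as the analyser's
- lid_hinge (a point): middle of the lid's hinge line, which runs along the analyser's y axis, 110 mm above the bench; axes as the analyser's (fixed). The lid is a steel disc 136 mm in diameter in front of it, on the brass cell, with a dark steel index bar along its +y edge
- lid (a joint): angle of the lid, rad: 0 shut (level), grows as its front rises, up to 1.2. A spring shuts it: raising it takes about 5 N at the lever when shut and about 8 N at 0.7 rad
- lid_grip (a point): middle of the wooden grip of the lid's lever, on its axis, 225 mm from the hinge line, straight in front of it and at its height when shut. The grip is a round bar about 22 mm thick and 98 mm long (172 to 270 mm from the hinge), pointing away from the hinge, towards the robot; with the lid shut it is level, 50 mm above the deck. Axes turn with the lid: x along the lever towards the hinge
- mark (a joint): angle of the set pointer, rad, counted as the lid's: when the lid's angle equals it, the lid's index bar lines up with the pointer. Somewhere from 0.35 to 0.70; stiff, not to be moved
- mark_tip (a point): tip of the set pointer: an aluminium bar that turns about the lid's hinge line just beyond the lid's index bar (90 mm to the analyser's +y from the middle of the lever), at the ticked scale arc; this point is 160 mm from the hinge line. x along the pointer towards the hinge
- weight_mid (a point): brass weight 40 mm in diameter, 12 mm tall with a 10 mm pin on top, standing on the deck behind the guide tube; middle of its disc
- jar_mid (a point): closed jar 56 mm in diameter, 75 mm tall; its centre
- dish_mid (a point): white covered dish 84 mm in diameter, 18 mm tall with a knob 14 mm tall; middle of the dish below the knob
- spanner_mid (a point): spanner 160 mm long lying on the bench; the middle of its length, underside
- driver_mid (a point): screwdriver lying on the bench; the middle of its length, underside
Mind the look-alikes: they are no part of the job. What is shaped like the part that bears probe_head but red is not meant.

How it is judged:
By the outcome, as a careful person would: the job done as asked, in the order asked, and still so for the second after the job is handed in, while the arm keeps its last pose, push and grip.
It also fails if it takes over 61 s, if anything falls off the work surface, if the arm or the gripper's body presses on something with over 40 N, if the wrist force passes 120 N, or if a joint passes its speed limit or range.

## Working session

There is one attempt and no reset: what is moved stays moved. The work goes in short steps, Python scripts to look and compute and a tool call to move; the robot and the scene stay as the last step left them, time stands still between calls to the robot, and variables do not carry over. Pictures are saved under pics/ and viewed, at most 10 in all, crops included, and the job is handed in when it is done.

Besides the shell and the picture viewer there is one more tool, called after ">>>" as name(argument=value, ...), one argument or row to a line, values as JSON. arm_command: Moves the arm, as the interface text tells. Its arguments: {"type":"object","properties":{"steps":{"type":"array","items":{"type":"array"}},"grip_force":{"type":"number"}},"required":["steps"]}

```bash
mkdir -p pics; ls; cat > h.py <<'E'
import numpy as np, cv2
from plant import monitor, capture, calibration, job_done
def ray(c,u,v):
    K,R,t=[np.array(c[k],float) for k in("mtx","R","t")]
    d=R.T@np.linalg.solve(K,[u,v,1.]); return -R.T@t.ravel(), d
def onz(c,u,v,z):
    o,d=ray(c,u,v); return o+d*(z-o[2])/d[2]
def two(c1,p1,c2,p2):
    o1,d1=ray(c1,*p1);o2,d2=ray(c2,*p2)
    s=np.linalg.lstsq(np.c_[d1,-d2],o2-o1,rcond=None)[0]
    a=o1+s[0]*d1;b=o2+s[1]*d2; return (a+b)/2,np.linalg.norm(a-b)
def proj(c,X):
    K,R,t=[np.array(c[k],float) for k in("mtx","R","t")]
    p=K@(R@np.array(X)+t.ravel()); return p[:2]/p[2]
def save(n,im): cv2.imwrite(n,im[...,::-1])
E
python3 - <<'E'
from h import *
for n in("top","side"):
    im=capture(n); save(f"pics/{n}0.png",im); np.save(f"{n}0.npy",im)
    c=calibration(n); print(n,ray(c,320,200), c["mtx"])
s=monitor.observe(); print(s["time"],s["ee_rot"],s["position"])
E
```

```text
pics
top (array([0.43964773, 0.06733932, 1.60672953]), array([ 0.0582238 , -0.00321003, -0.9983201 ])) [[519.37943574   0.         323.39635421]
 [  0.         519.37943574 199.60642893]
 [  0.           0.           1.        ]]
side (array([ 0.51005392, -0.85156113,  0.73344453]), array([ 0.03993016,  0.82794556, -0.55959814])) [[373.22077948   0.         314.55309274]
 [  0.         373.22077948 201.87923365]
 [  0.           0.           1.        ]]
0.1 [[-9.48664069e-01  3.16285128e-01 -4.49947835e-04]
 [ 3.16285419e-01  9.48663634e-01 -9.18436752e-04]
 [ 1.36361262e-04 -1.01359989e-03 -9.99999477e-01]] [0.19755845 0.59273166 0.22512537]
```

View pics/top0.png

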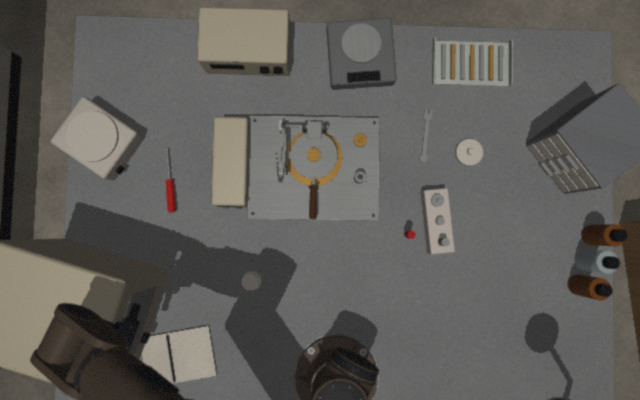

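View pics/side0.png

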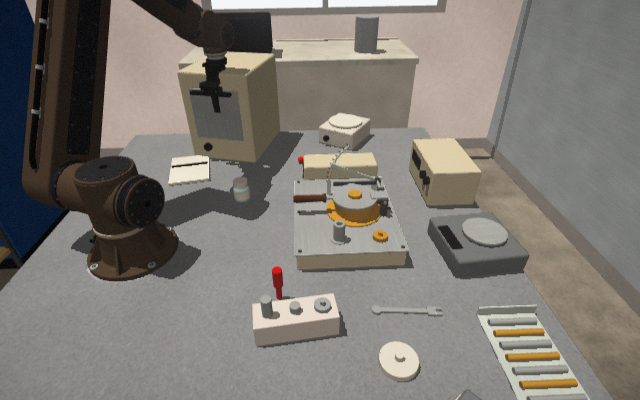

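The top picture shows the rack at about (438,220), the tube at (360,176), the lever at (313,200) and the scale arc and pointer at about (281,155). In the side picture the rack is at (295,315) and the tube at (340,232).

Candidates for the probe in the side view: the tall grey head (266,305), the stub (295,307), the disc (322,303), and the red look-alike standing on the bench (278,278). I choose the tall grey one at (266,305), which is (445,241) in the top view, and check it in a close crop.

```bash
python3 - <<'E'
from h import *
s=np.load("side0.npy");t=np.load("top0.npy")
f=lambda im,x,y,w,h,k:cv2.resize(im[y:y+h,x:x+w],None,fx=k,fy=k,interpolation=cv2.INTER_CUBIC)
a=f(s,240,260,100,75,4);b=f(s,285,140,125,75,3.2)
c=f(t,395,180,80,80,5);d=f(t,265,110,125,120,3.2)
A=np.zeros((600,800,3),np.uint8)
for im,x,y in((a,0,0),(b,400,0),(f(t,400,180,60,75,4),0,300),(f(t,265,112,125,93,3.2),400,300)):
    im=im[:300,:400];A[y:y+im.shape[0],x:x+im.shape[1]]=im
save("pics/crop1.png",A)
E
```

```text
(no output)
```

View pics/crop1.png

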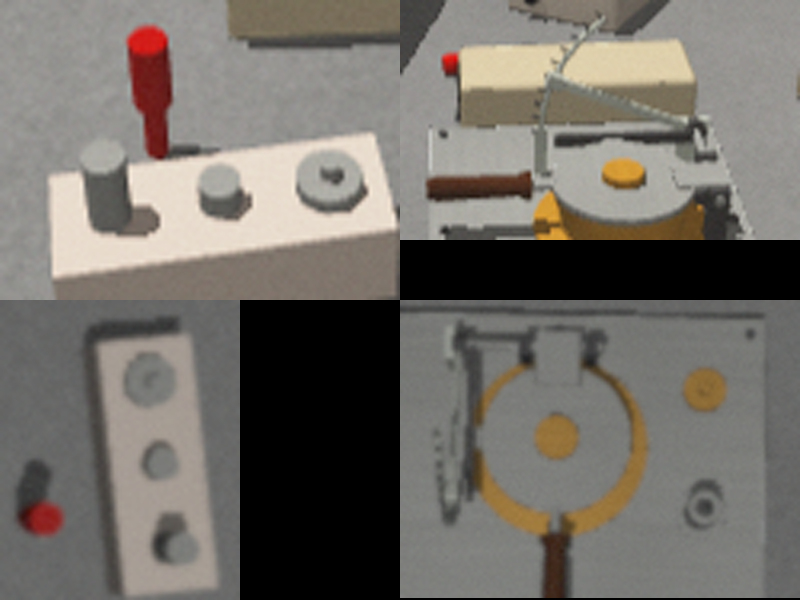

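The crop confirms it: the tall grey cylinder stands at the robot end of the rack, next to the stub and the disc, and the red one stands loose outside. The set pointer runs from the hinge up to the arc at crop (550,78), which is side (332,164).

```bash
python3 - <<'E'
from h import *
s=np.load("side0.npy");t=np.load("top0.npy");cs=calibration("side");ct=calibration("top")
print("tall top",onz(ct,445.3,241,.11),onz(cs,265.6,298.7,.11),two(ct,(445.3,241),cs,(265.6,298.7)))
print("stub",onz(ct,439.9,220,.078),"disc",onz(ct,437.3,200,.07))
print("rim",onz(ct,360.3,176.2,.115),"weight",onz(ct,360.4,139.9,.075))
# rack top
m=((t[...,0].astype(int)>150)&(np.indices(t.shape[:2])[1]>415)&(np.indices(t.shape[:2])[1]<460)&(np.indices(t.shape[:2])[0]>180)&(np.indices(t.shape[:2])[0]<260)).astype(np.uint8)
r=cv2.boxPoints(cv2.minAreaRect(max(cv2.findContours(m,0,2)[0],key=cv2.contourArea)))
print("rack",[onz(ct,*p,.06).round(4) for p in r])
# wood lever, top
h=cv2.cvtColor(t,cv2.COLOR_RGB2HSV); roi=np.zeros(m.shape,np.uint8);roi[175:225,300:330]=1
w=((t[...,0].astype(int)-t[...,2]>20)&(roi>0)&(t[...,0]<130)).astype(np.uint8)
cn=max(cv2.findContours(w,0,2)[0],key=cv2.contourArea);b=cv2.minAreaRect(cn);print("wood",b)
for p in cv2.boxPoints(b):print(onz(ct,*p,.112).round(4))
# deck screws (crop): tr(750,334)
br=[(255,212.5),(374,215.5)]
print("pointer tip two-view?",ray(cs,331.9,164.4))
ti=cv2.resize(t[105:230,205:390],None,fx=4,fy=4,interpolation=cv2.INTER_CUBIC);save("pics/an.png",ti)
E
```

```text
tall top [ 0.41864551 -0.3015739   0.11      ] [ 0.41820964 -0.30147635  0.11      ] (array([ 0.41843827, -0.30156996,  0.11012504]), np.float64(0.0004210345910242424))
stub [ 0.47952341 -0.29268474  0.078     ] disc [ 0.53891429 -0.28600814  0.07      ]
rim [ 0.59867553 -0.05188522  0.115     ] weight [ 0.71146493 -0.05290322  0.075     ]
rack [array([ 0.5652, -0.2491,  0.06  ]), array([ 0.5746, -0.3165,  0.06  ]), array([ 0.3892, -0.3395,  0.06  ]), array([ 0.38  , -0.2726,  0.06  ])]
wood ((311.8420715332031, 197.67784118652344), (10.67940902709961, 40.31100845336914), 6.911227226257324)
[0.4765 0.1069 0.112 ]
[0.5924 0.0962 0.112 ]
[0.5895 0.0655 0.112 ]
[0.4736 0.0763 0.112 ]
pointer tip two-view? (array([ 0.51005392, -0.85156113,  0.73344453]), array([ 0.07490344,  0.88037553, -0.48122042]))
```

View pics/an.png

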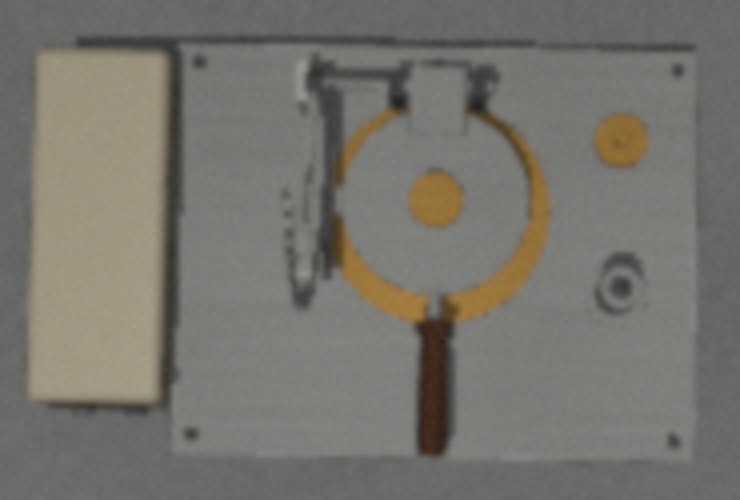

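Tall, stub and disc come out about 61 mm apart in line, and the two views agree on the probe top at z 0.110, so the probe position holds. Next I work out the analyser axes, the lever and the first move.

```bash
python3 - <<'E'
from h import *
cs=calibration("side");ct=calibration("top")
g=lambda x,y:(205+(x+.5)/4-.5,105+(y+.5)/4-.5)
S=[onz(ct,*g(*p),.06) for p in((200,61),(678,69),(190,434),(674,440))]
print(np.round(S,4)); yaw=[np.arctan2(-(b-a)[0],-(a-b)[1]*-1) for a,b in()]
ex=(S[0]-S[2]+S[1]-S[3])[:2];ey=(S[0]-S[1]+S[2]-S[3])[:2]
print("yaw",np.arctan2(ex[1],ex[0]),np.arctan2(-ey[0],ey[1]), "centre",np.mean(S,0))
a,b=onz(ct,*g(437,321),.112),onz(ct,*g(431,453),.112);print("wood ends",a,b,np.linalg.norm(a-b))
k=lambda x,y:(285+(x+.5)/3.2-.5,140+(y+.5)/3.2-.5)
print("side wood ends",onz(cs,*k(531,184),.112),onz(cs,*k(428,187),.112))
print("rim",onz(ct,*g(621,286),.115),"red",onz(ct,410.5,234,.1))
from plant import monitor
s=monitor.observe();R=np.array(s["ee_rot"]);d=np.array([.4185,-.3015,.20])-s["position"]
print("tool delta mm",R.T@d*1000)
E
```

```text
[[ 0.7656  0.2654  0.06  ]
 [ 0.7701 -0.0942  0.06  ]
 [ 0.4852  0.2631  0.06  ]
 [ 0.4906 -0.0972  0.06  ]]
yaw 0.009439587825031957 0.01373215538412205 centre [0.62786316 0.0842844  0.06      ]
wood ends [0.57006214 0.08140916 0.112     ] [0.47473221 0.08304677 0.112     ] 0.09534399293177553
side wood ends [0.94433348 0.06037186 0.112     ] [0.8476505  0.06097589 0.112     ]
rim [ 0.59885837 -0.05065256  0.115     ] red [ 0.43603918 -0.20259816  0.1       ]
tool delta mm [-492.43516665 -778.41906316   25.84723915]
```

>>> arm_command(
  steps=[
    [0.2,[0,0,-10],-0.15],
    [0.2,[0,0,-10],-0.15],
    [0.2,[0,0,-10],-0.15],
    [0.2,[-20,-52,0],0],
    [0.2,[-20,-52,0],0],
    [0.2,[-20,-52,0],0],
    [0.2,[-20,-52,0],0],
    [0.2,[-20,-52,0],0],
    [0.2,[-20,-52,0],0],
    [0.2,[-20,-52,0],0],
  ],
)

```text
time: 1.35
position: [0.3836, 0.2481, 0.2556]
ee_rot: [[-0.992, -0.128, 0.0], [-0.128, 0.992, 0.0], [-0.0, 0.0, -1.0]]
ft_force: [1.2, -0.4, 0.2]
grip_width: 0.605
grip_force: 0.0
```

>>> arm_command(
  steps=[
    [0.2,[-7,-51,0],0],
    [0.2,[-7,-51,0],0],
    [0.2,[-7,-51,0],0],
    [0.2,[-7,-51,0],0],
    [0.2,[-7,-51,0],0],
    [0.2,[14,-58,0],0],
    [0.2,[14,-58,0],0],
    [0.2,[14,-58,0],0],
    [0.2,[14,-58,0],0],
    [0.2,[14,-58,0],0],
  ],
)

```text
time: 2.6
position: [0.4174, -0.2971, 0.2555]
ee_rot: [[-0.992, -0.128, -0.0], [-0.128, 0.992, 0.0], [-0.0, 0.0, -1.0]]
ft_force: [1.1, 0.0, 0.5]
grip_width: 0.601
grip_force: 0.0
```

```bash
python3 - <<'E'
from h import *
s=monitor.observe();c=calibration("wrist");im=capture("wrist");np.save("w1.npy",im)
R=np.array(s["ee_rot"]);d=np.array([.4185,-.3015,.082])-s["position"]
print(s["position"],R.T@d*1000,s["joint_positions"]); print(ray(c,320,200),"proj top",proj(c,[.4185,-.3015,.11]))
save("pics/w1.png",im)
cs=calibration("side")
k=lambda x,y:(285+(x-400+.5)/3.2-.5,140+(y+.5)/3.2-.5)
print("side wood ends",onz(cs,*k(531,184),.112),onz(cs,*k(428,187),.112))
E
```

```text
[ 0.41737055 -0.2971308   0.25551028] [ -0.55970017  -4.5209576  173.50916517] [-7.47749567e-01  2.98454155e-01  1.79103584e+00  2.00526714e-04
  1.05228291e+00 -2.44655648e+00]
(array([ 0.34991473, -0.30624118,  0.41440152]), array([ 0.23713256,  0.05073059, -0.97035478])) proj top [309.96632586 193.21526186]
side wood ends [0.57197879 0.08217882 0.112     ] [0.47520043 0.08274933 0.112     ]
```

View pics/w1.png

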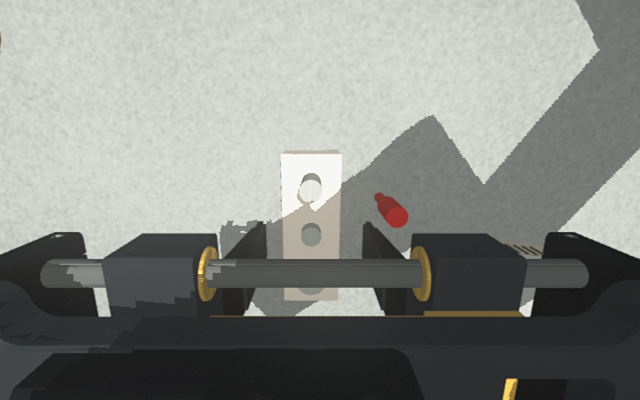

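Image up in the wrist picture is -x world. The tall head is at (310,190), the other two probes are below it and the red one is at (395,210). The predicted (310,193) agrees, so I descend and grip.

>>> arm_command(
  steps=[
    [0.2,[0,-4.5,30],0],
    [0.2,[0,0,50],0],
    [0.2,[0,0,50],0],
    [0.2,[0,0,30],0],
    [0.2,[0,0,13.5],0],
    [0.2,[0,0,0],0],
    [-1,[0,0,0],0],
    [-1,[0,0,0],0],
    [-1,[0,0,0],0],
    [-1,[0,0,0],0],
  ],
  grip_force=30,
)

```text
time: 3.9
position: [0.4187, -0.2997, 0.0824]
ee_rot: [[-0.992, -0.128, 0.0], [-0.128, 0.992, -0.0], [-0.0, -0.0, -1.0]]
ft_force: [1.5, -0.2, 4.0]
grip_width: 0.242
grip_force: 30.0
```

>>> arm_command(
  steps=[
    [-1,[0,0,0],0],
    [-1,[0,0,-15],0],
    [-1,[0,0,-30],0],
    [-1,[0,0,-40],0],
    [-1,[0,0,-40],0],
    [-1,[0,0,-33],0],
    [-1,[0,0,0],0],
    [-1,[0,0,0],0],
    [-1,[0,0,0],0],
    [-1,[0,0,0],0],
  ],
)

```text
time: 5.15
position: [0.4184, -0.2995, 0.2393]
ee_rot: [[-0.992, -0.128, -0.001], [-0.128, 0.992, 0.001], [0.001, 0.001, -1.0]]
ft_force: [-1.0, 0.3, -1.4]
grip_width: 0.247
grip_force: 30.0
```

```bash
python3 - <<'E'
from h import *
s=monitor.observe();R=np.array(s["ee_rot"]);P=np.array(s["position"])
print(P,s["ft_force"],s["grip_width"],s["moment"])
d=np.array([.5988,-.0510,P[2]])-P;print(R.T@d*1000)
im=capture("side");cs=calibration("side");save("pics/s2f.png",im);np.save("s2.npy",im)
for z in(.028,.0,-.02,-.022,-.072):print(z,proj(cs,P+[0,0,z]))
u,v=proj(cs,P).astype(int);print(u,v)
A=cv2.resize(im[v-35:v+65,u-50:u+50],None,fx=6,fy=6,interpolation=cv2.INTER_CUBIC)
B=cv2.resize(im[200:260,320:400],None,fx=2.5,fy=2.5,interpolation=cv2.INTER_CUBIC)
C=np.zeros((600,800,3),np.uint8);C[:,:600]=A;C[:150,600:]=B;save("pics/s2.png",C)
E
```

```text
[ 0.4184083  -0.2994793   0.23929095] [-0.9889307   0.3113006  -1.38415773] 0.24733525676081775 [ 0.01950393  0.03811199 -0.01174701]
[-2.10673772e+02  2.23382373e+02  8.96649656e-02]
0.028 [258.66812811 242.17307315]
0.0 [260.05552206 253.09573745]
-0.02 [261.01045177 260.61370066]
-0.022 [261.10435429 261.35297568]
-0.072 [263.36287189 279.13381547]
260 253
```

View pics/s2.png

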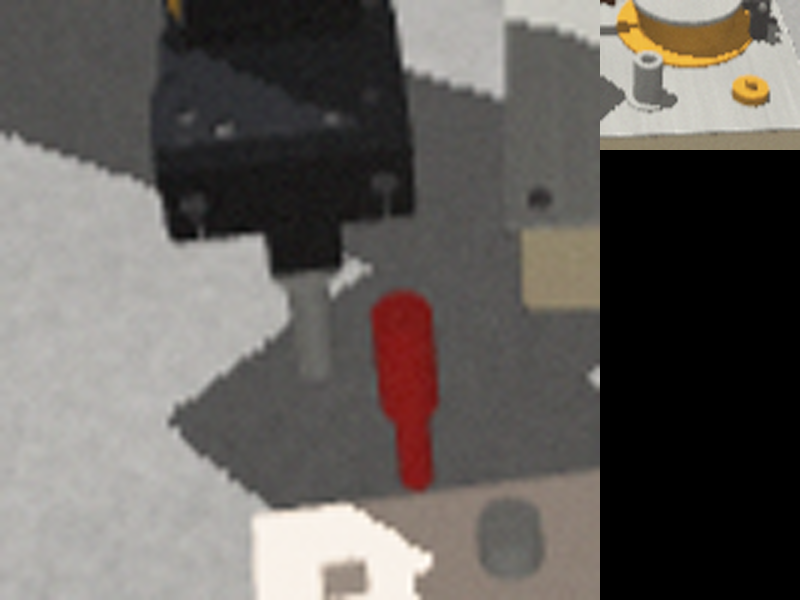

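The probe is held upright and its foot, at (262.6, 280.5), is about where expected. I carry it to above the tube.

>>> arm_command(
  steps=[
    [-1,[-20,22,0],0],
    [-1,[-38,40,0],0],
    [-1,[-38,40,0],0],
    [-1,[-38,40,0],0],
    [-1,[-38,40,0],0],
    [-1,[-25,27,10],0],
    [-1,[-13.7,14.4,15],0],
    [-1,[0,0,16],0],
    [-1,[0,0,0],0],
    [-1,[0,0,0],0],
  ],
)

```text
time: 6.45
position: [0.5987, -0.0523, 0.1994]
ee_rot: [[-0.992, -0.126, 0.0], [-0.126, 0.992, -0.0], [-0.0, -0.0, -1.0]]
ft_force: [0.3, -0.4, -1.1]
grip_width: 0.249
grip_force: 30.0
```

```bash
python3 - <<'E'
from h import *
s=monitor.observe();R=np.array(s["ee_rot"]);P=np.array(s["position"])
print(P)
im=capture("side");cs=calibration("side");np.save("s3.npy",im);t=capture("top");
print("foot",proj(cs,P+[0,0,-.072]),"rim",proj(cs,[.5988,-.051,.115]),"rimx scale",proj(cs,[.6088,-.051,.115]))
A=cv2.resize(im[185:260,300:375],None,fx=8,fy=8,interpolation=cv2.INTER_CUBIC)
save("pics/s3.png",A)
E
```

```text
[ 0.59872892 -0.05226089  0.1993915 ]
foot [338.72740089 219.67605299] rim [338.60209154 223.04769549] rimx scale [342.28079588 222.92196389]
```

View pics/s3.png

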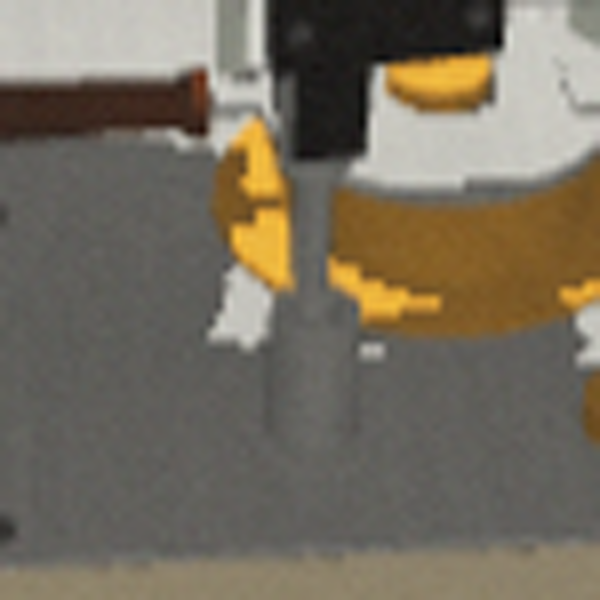

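Seen from the side, the shank (crop x 310) stands nearly centred over the tube (312.5). I nudge +x 0.7 mm and +y 1.3 mm, then lower gently and watch the force.

>>> arm_command(
  steps=[
    [-1,[-0.9,1.2,5],0],
    [-1,[0,0,4],0],
    [-1,[0,0,2],0],
    [-1,[0,0,2],0],
    [-1,[0,0,2],0],
    [-1,[0,0,2],0],
    [-1,[0,0,0],0],
    [-1,[0,0,0],0],
    [-1,[0,0,0],0],
    [-1,[0,0,0],0],
  ],
)

```text
time: 7.8
position: [0.5998, -0.0498, 0.1822]
ee_rot: [[-0.992, -0.128, 0.0], [-0.128, 0.992, 0.0], [-0.0, 0.0, -1.0]]
ft_force: [2.5, 0.6, -1.3]
grip_width: 0.248
grip_force: 30.0
```

>>> arm_command(
  steps=[
    [-1,[0,0,3],0],
    [-1,[0,0,3],0],
    [-1,[0,0,3],0],
    [-1,[0,0,3],0],
    [-1,[0,0,3],0],
    [-1,[0,0,3],0],
    [-1,[0,0,3],0],
    [-1,[0,0,0],0],
    [-1,[0,0,0],0],
    [-1,[0,0,0],0],
  ],
)

```text
time: 9.05
position: [0.5998, -0.0498, 0.161]
ee_rot: [[-0.992, -0.128, -0.0], [-0.128, 0.992, 0.0], [-0.0, 0.0, -1.0]]
ft_force: [4.5, -0.5, -3.1]
grip_width: 0.245
grip_force: 30.0
```

>>> arm_command(
  steps=[
    [-1,[-0.5,0,3],0],
    [-1,[0,0,4],0],
    [-1,[0,0,4],0],
    [-1,[0,0,4],0],
    [-1,[0,0,4],0],
    [-1,[0,0,3],0],
    [-1,[0,0,2],0],
    [-1,[0,0,1],0],
    [-1,[0,0,0],0],
    [-1,[0,0,0],0],
  ],
)

```text
time: 10.3
position: [0.6003, -0.0498, 0.1374]
ee_rot: [[-0.992, -0.128, 0.001], [-0.128, 0.992, -0.0], [-0.001, -0.0, -1.0]]
ft_force: [-2.3, 0.9, 12.8]
grip_width: 0.252
grip_force: 30.0
```

Contact comes at TCP z 0.137, exactly the expected home height. I release and rise.

>>> arm_command(
  steps=[
    [0.2,[0,0,0],0],
    [0.2,[0,0,0],0],
    [0.2,[0,0,0],0],
    [0.2,[0,0,0],0],
    [0.2,[0,0,-10],0],
    [0.2,[0,0,-20],0],
    [0.2,[0,0,-40],0],
    [0.2,[0,0,-40],0],
    [0.2,[0,0,-10],0],
    [0.2,[0,0,0],0],
  ],
)

```text
time: 11.55
position: [0.6001, -0.0497, 0.2564]
ee_rot: [[-0.992, -0.128, 0.001], [-0.128, 0.992, -0.0], [-0.001, -0.0, -1.0]]
ft_force: [0.2, -0.0, -0.5]
grip_width: 0.6
grip_force: 0.0
```

```bash
python3 - <<'E'
from h import *
s=monitor.observe();R=np.array(s["ee_rot"]);P=np.array(s["position"])
print(P,s["grip_width"],s["ft_force"])
im=capture("side");cs=calibration("side");np.save("s4.npy",im)
# tube rim measured = contact estimate (.600,-.0498); expected head top
print("head top proj",proj(cs,[.600,-.05,.165]),"rim",proj(cs,[.600,-.05,.115]))
A=cv2.resize(im[150:250,300:400],None,fx=6,fy=6,interpolation=cv2.INTER_CUBIC)
save("pics/s4.png",A)
a=0.011
print("target lever delta (world axes, grasp 0.225)",R.T@(np.array([.5225,.0825,P[2]])-P)*1000)
E
```

```text
[ 0.60014239 -0.04974819  0.2564434 ] 0.599835131188451 [ 0.24834071 -0.02234195 -0.52403087]
head top proj [339.46662247 207.75024388] rim [339.00921226 222.80794095]
target lever delta (world axes, grasp 0.225) [ 6.00983401e+01  1.41089013e+02 -6.94172748e-02]
```

View pics/s4.png

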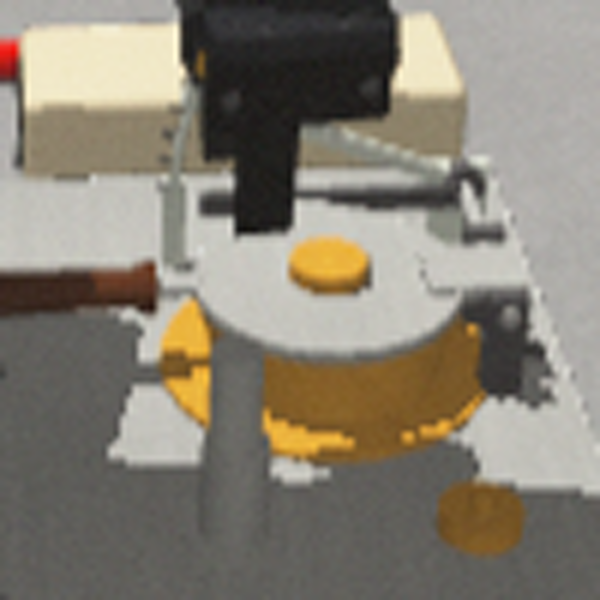

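The probe stands home with its head top at v≈207.5, against 207.75 expected. Next comes the lever grip, and I compute the pointer's angle from the earlier side view.

>>> arm_command(
  steps=[
    [0.2,[0,0,0],0.117],
    [0.2,[25,45,0],0],
    [0.2,[25,45,0],0],
    [0.2,[25,44,0],0],
    [0.2,[0,0,50],0],
    [0.2,[0,0,50],0],
    [0.2,[0,0,35],0],
    [0.2,[0,0,15],0],
    [0.2,[0,0,4.4],0],
    [0.2,[0,0,0],0],
  ],
)

```text
time: 12.85
position: [0.5241, 0.0834, 0.1023]
ee_rot: [[-1.0, -0.011, 0.001], [-0.011, 1.0, 0.0], [-0.001, 0.0, -1.0]]
ft_force: [-0.2, 0.8, 0.6]
grip_width: 0.598
grip_force: 0.0
```

```bash
python3 - <<'E'
from h import *
s=monitor.observe();print(s["position"],s["ft_force"],s["joint_positions"][5])
cs=calibration("side");im=np.load("side0.npy")
yaw=.011;ex=np.array([np.cos(yaw),np.sin(yaw),0]);ey=np.array([-np.sin(yaw),np.cos(yaw),0])
H=np.array([.5225,.0825,.11])+.225*ex
k=lambda x,y:(285+(x-400+.5)/3.2-.5,140+(y+.5)/3.2-.5)
def pl(u,v,off):
    o,d=ray(cs,u,v); t=ey@(H+off*ey-o)/(ey@d);X=o+t*d-H;return -X@ex,X[2]
for p in((550,76),(580,87),(620,101),(660,115),(685,124)):
    a,b=pl(*k(*p),.09);print(p,np.round([a,b,np.hypot(a,b),np.arctan2(b,a)],4))
for th in(0,.3,.4,.5,.6): # expected tip
    print(th,proj(cs,H+.09*ey-.16*np.cos(th)*ex+[0,0,.16*np.sin(th)]))
print("hinge",proj(cs,H+.09*ey))
w=capture("wrist");np.save("w5.npy",w)
E
```

```text
[0.52406251 0.08336445 0.10225163] [-0.1961925   0.77104053  0.56517224] -1.548804344594345
(550, 76) [0.1505 0.0668 0.1646 0.4178]
(580, 87) [0.1208 0.0534 0.1321 0.4163]
(620, 101) [0.0806 0.036  0.0883 0.4203]
(660, 115) [0.0396 0.0183 0.0436 0.4325]
(685, 124) [0.0136 0.0067 0.0151 0.4607]
0 [328.30202611 181.88355378]
0.3 [330.6896045  168.91908607]
0.4 [332.49761544 164.64022617]
0.5 [334.80162724 160.46195986]
0.6 [337.58590602 156.43331344]
hinge [377.73334512 180.0489314 ]
```

The pointer's angle comes out at about 0.414 rad. I close on the grip and start lifting along the arc.

>>> arm_command(
  steps=[
    [-1,[0,0,0],0],
    [-1,[0,0,0],0],
    [-1,[0,0,0],0],
    [-1,[0,0,0],0],
    [-1,[0,0,0],0],
    [-1,[0,0,-5],0],
    [-1,[-0.3,0,-6],0],
    [-1,[-0.4,0,-6],0],
    [-1,[-0.4,0,-6],0],
    [-1,[0,0,0],0],
  ],
  grip_force=50,
)

```text
time: 14.15
position: [0.5249, 0.0841, 0.1245]
ee_rot: [[-1.0, -0.011, 0.0], [-0.011, 1.0, 0.001], [-0.0, 0.001, -1.0]]
ft_force: [3.9, 8.1, -7.3]
grip_width: 0.219
grip_force: 50.0
```

>>> arm_command(
  steps=[
    [-1,[-1.1,0.6,-9],0],
    [-1,[-1.4,0,-8.9],0],
    [-1,[-1.8,0,-8.8],0],
    [-1,[-2.2,0,-8.7],0],
    [-1,[-2.4,0,-8.7],0],
    [-1,[-2.9,0,-8.5],0],
    [-1,[-3.2,0,-8.5],0],
    [-1,[0,0,0],0],
    [-1,[0,0,0],0],
    [-1,[0,0,0],0],
  ],
)

```text
time: 15.4
position: [0.5399, 0.0843, 0.1853]
ee_rot: [[-1.0, -0.011, 0.0], [-0.011, 1.0, 0.001], [-0.0, 0.001, -1.0]]
ft_force: [5.5, 2.7, -11.6]
grip_width: 0.218
grip_force: 50.1
```

```bash
python3 - <<'E'
from h import *
s=monitor.observe();P=np.array(s["position"]);print(P,s["ft_force"],s["grip_width"])
G=P+[0,0,.008];H=np.array([.748,0,.11]);print("theta",np.arctan2(G[2]-.11,H[0]-G[0]),np.hypot(G[2]-.11,H[0]-G[0]))
im=capture("side");np.save("s6.npy",im)
A=cv2.resize(im[140:220,310:410],None,fx=7,fy=7,interpolation=cv2.INTER_CUBIC)
save("pics/s6.png",A)
E
```

```text
[0.53991896 0.08434912 0.18534515] [  5.52451784   2.70069911 -11.63702167] 0.21825572104040017
theta 0.38097333624557744 0.22415203086499622
```

View pics/s6.png

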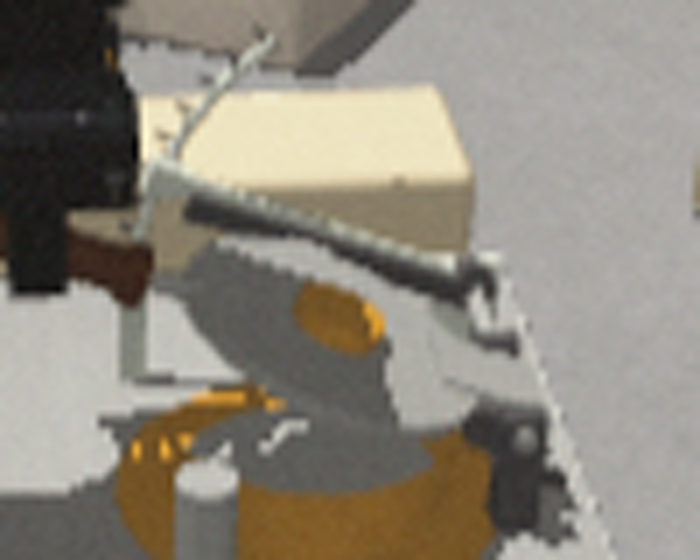

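The lid is partly raised. The dark index bar runs from crop (190,208) to (465,290), just below the pointer from (170,172) to (460,262). I measure both angles by line fits.

```bash
python3 - <<'E'
from h import *
cs=calibration("side");K=cs["mtx"]
yaw=.011;ex=np.array([np.cos(yaw),np.sin(yaw),0]);ey=np.array([-np.sin(yaw),np.cos(yaw),0])
H=np.array([.524,.0843,.11])+.224*ex
def pl(u,v,off):
    o,d=ray(cs,u,v); t=ey@(H+off*ey-o)/(ey@d);X=o+t*d-H;return -X@ex,X[2]
def cols(im,us,f,half,sign):
    g=im.astype(float).mean(2);out=[]
    for u in us:
        c=f(u);vs=np.arange(int(c-half),int(c+half)+2);x=g[vs,u]
        w=np.clip(sign*(x-np.median(x)),0,None) if sign>0 else np.clip(95-x,0,None)
        if w.sum()>0: out.append((u,(w*vs).sum()/w.sum()))
    return np.array(out)
def ang(pts,off):
    q=np.array([pl(*p,off) for p in pts]);m,b=np.polyfit(q[:,0],q[:,1],1)
    m2,b2=np.polyfit(q[:,0],q[:,1]-0,1);r=np.abs(q[:,1]-m*q[:,0]-b)
    k=r<2*r.std()+1e-4;m,b=np.polyfit(q[k,0],q[k,1],1);return round(np.arctan(m),4),round(b,4),round(r[k].std(),5),k.sum()
s0=np.load("side0.npy");s6=np.load("s6.npy")
# linear guesses, full pixels
L=lambda x1,y1,x2,y2,ox,oy,k:(lambda u:oy+(y1+(y2-y1)*((u-ox)*k-x1)/(x2-x1))/k)
bar0=cols(s0,range(337,368),L(155,139,290,129,285,140,3.2),3,-1)
bar6=cols(s6,range(340,368),L(190,210,460,288,310,140,7),3.5,-1)
p0=cols(s0,range(335,370),L(150,76,285,124,285,140,3.2),2.5,1)
p6=cols(s6,range(337,370),L(170,174,460,265,310,140,7),2.5,1)
for off in(.072,.08):print(off,"bar0",ang(bar0,off),"bar6",ang(bar6,off))
for off in(.09,.095):print(off,"p0",ang(p0,off),"p6",ang(p6,off))
E
```

```text
0.072 bar0 (np.float64(0.0148), np.float64(0.0015), np.float64(0.00059), np.int64(22)) bar6 (np.float64(0.3666), np.float64(0.0036), np.float64(0.00073), np.int64(21))
0.08 bar0 (np.float64(0.0148), np.float64(-0.0034), np.float64(0.0006), np.int64(22)) bar6 (np.float64(0.3666), np.float64(-0.0006), np.float64(0.00074), np.int64(21))
0.09 p0 (np.float64(0.5122), np.float64(-0.0084), np.float64(0.00101), np.int64(22)) p6 (np.float64(0.4547), np.float64(0.0011), np.float64(0.0013), np.int64(31))
0.095 p0 (np.float64(0.5122), np.float64(-0.0108), np.float64(0.00101), np.int64(22)) p6 (np.float64(0.4547), np.float64(-0.0014), np.float64(0.00131), np.int64(31))
```

```bash
cat > m.py <<'E'
from h import *
cs=calibration("side")
yaw=.011;ex=np.array([np.cos(yaw),np.sin(yaw),0]);ey=np.array([-np.sin(yaw),np.cos(yaw),0])
H=np.array([.524,.0843,.11])+.224*ex
def pl(u,v,off=.09):
    o,d=ray(cs,u,v); t=ey@(H+off*ey-o)/(ey@d);X=o+t*d-H;return -X@ex,X[2]
def pointer(im,us,th=.414,off=.09,half=3):
    f=im.astype(float);rel=(f[...,0]-f[...,2])/(f[...,0]+1);q=[]
    for u in us:
        # predicted row of a line at angle th through hinge
        r=np.array([proj(cs,H+off*ey-a*np.cos(th)*ex+[0,0,a*np.sin(th)]) for a in(.02,.16)])
        c=r[0,1]+(u-r[0,0])*(r[1,1]-r[0,1])/(r[1,0]-r[0,0]);vs=np.arange(round(c)-half,round(c)+half+1)
        x=rel[vs,u];w=np.clip(x.max()-.04-x,0,None)
        if w.sum()>.03:q.append((*pl(u,(w*vs).sum()/w.sum(),off),u,(w*vs).sum()/w.sum()))
    return np.array(q)
E
python3 - <<'E'
from m import *
for n in("side0","s4"):
    im=np.load(n+".npy");q=pointer(im,range(336,371));m,b=np.polyfit(q[:,0],q[:,1],1);r=q[:,1]-m*q[:,0]-b;k=abs(r)<1.5*r.std()
    m,b=np.polyfit(q[k,0],q[k,1],1);print(n,len(q),k.sum(),np.arctan(m),b,r[k].std(), "thru hinge",np.median(np.arctan2(q[k,1],q[k,0])))
    f=im.astype(float);rel=((f[...,0]-f[...,2])*100/(f[...,0]+1)).astype(int)
    for u in(340,352,364):print(u,rel[160:182,u])
E
```

```text
side0 35 31 0.42090134578979155 -0.003916374727336552 0.0005290308903618755 thru hinge 0.38090991973127397
340 [22 21 22 23 22 19 13  5  8 13 22 23 27 24 25 23 24 27 19  5  4  5]
352 [22 23 22 23 24 23 25 25 27 22 10  7  7 12 21 23 25 24  7  4  5  5]
364 [22 22 23 23 23 23 25 24 24 25 26 26 25 28 10  6  5  5  3  5  5  4]
s4 35 30 0.4503058287185682 -0.005627480476506959 0.0015656805112004401 thru hinge 0.3922072384260147
340 [10  0 13  9  0 10 21 11  3 10  8 14  9 22  5  9  5 17 13  3  8  8]
352 [12  3 16 15 12  0  9 11 10 11  8  5  3 13 22 24 25 24  7  3  3  6]
364 [11  8 11 12  6 12  5 22 17 23 24 24 25 25 10  6  9  5  5  4  3  1]
```

```bash
python3 - <<'E'
from m import *
im=np.load("side0.npy")
for a,b in((336,356),(336,360),(340,360)):
    q=pointer(im,range(a,b));m,c=np.polyfit(q[:,0],q[:,1],1);r=q[:,1]-m*q[:,0]-c;print(a,b,np.arctan(m),c,r.std())
print(np.round(q[::3],4))
# bar darkness rows
s6=np.load("s6.npy").astype(int).mean(2).astype(int);s0=im.astype(int).mean(2).astype(int)
for u in(340,346,352,358,364):print(u,"s6 v160..",s6[160:186,u],"s0 v176",s0[176:190,u])
E
```

```text
336 356 0.4146611311467588 -0.003313241644742072 0.0005715059175990219
336 360 0.41090469464982765 -0.0027970226937966223 0.0005386184849608647
340 360 0.40483273697728905 -0.0021735484745555324 0.00034522494237201645
[[1.239000e-01 5.030000e-02 3.400000e+02 1.674721e+02]
 [1.143000e-01 4.680000e-02 3.430000e+02 1.683336e+02]
 [1.047000e-01 4.290000e-02 3.460000e+02 1.692920e+02]
 [9.500000e-02 3.850000e-02 3.490000e+02 1.703998e+02]
 [8.530000e-02 3.410000e-02 3.520000e+02 1.715015e+02]
 [7.550000e-02 2.940000e-02 3.550000e+02 1.726859e+02]
 [6.570000e-02 2.620000e-02 3.580000e+02 1.734667e+02]]
340 s6 v160.. [220 220 219 218 220 214 177 138  99  59  50  50  85 113 100  91  90  91
  90  91  90  87  89  89  89  89] s0 v176 [109 103  92 141 167 133  82  54  47  90 155 173 170 171]
346 s6 v160.. [219 219 221 220 219 212 186 140 141 132  91  58  52  91 147 169 169 123
  91  91  92  87  88  90  86  85] s0 v176 [108 104  89 140 167 131  79  52  88 152 174 176 175 175]
352 s6 v160.. [219 218 218 218 218 210 177 135 120 121 140 127  90  66 142 173 172 173
 173 126  92  86  77  75  73  80] s0 v176 [106 101 147 169 166 119  68 138 171 173 171 173 171 164]
358 s6 v160.. [219 219 219 218 214 205 169 131 122 120 122 135 173 148  92  59  75 145
 175 173 156 109  80  78  76  78] s0 v176 [109  98 140 162 150 103  54  47 115 159 172 173 170 172]
364 s6 v160.. [218 219 217 220 214 199 157 127 123 120 120 124 120 120 166 145  91  65
  52  94 154 171 171 171 161 148] s0 v176 [110 106 147 168 141  90  57  49  68 141 172 169 170 168]
```

```bash
cat >> m.py <<'E'
def edge(im,us,f,lev,half=4):
    """dark-bar top edge: first downward crossing of lev before the darkest row"""
    g=im.astype(float).mean(2);o=[]
    for u in us:
        c=int(round(f(u)));vs=np.arange(c-half,c+half+1);x=g[vs,u];i=int(x.argmin())
        while i>0 and x[i-1]<lev:i-=1
        if i>0:o.append((u,vs[i-1]+(x[i-1]-lev)/(x[i-1]-x[i])))
    return o
def line(o,off):
    q=np.array([pl(u,v,off) for u,v in o]);k=np.ones(len(q),bool)
    for _ in range(3):
        m,b=np.polyfit(q[k,0],q[k,1],1);r=q[:,1]-m*q[:,0]-b;k=abs(r)<2*r[k].std()
    return round(np.arctan(m),4),round(b*np.cos(np.arctan(m)),4),round(r[k].std(),5),int(k.sum())
E
python3 - <<'E'
from m import *
s0=np.load("side0.npy");s6=np.load("s6.npy")
for lev in(90,105):
    print(line(edge(s0,range(339,366),lambda u:183.5-.035*(u-340),lev),.08),line(edge(s6,range(339,368),lambda u:170+.32*(u-340),lev),.08))
E
```

```text
(np.float64(0.0034), np.float64(0.003), np.float64(0.00027), 25) (np.float64(0.3844), np.float64(0.0025), np.float64(0.00025), 27)
(np.float64(0.0011), np.float64(0.0043), np.float64(0.00028), 25) (np.float64(0.3852), np.float64(0.0038), np.float64(0.00025), 27)
```

Kinematics (0.381) and vision (0.383) agree on the lid angle, so I refine the pointer with the same edge method.

```bash
python3 - <<'E'
from m import *
im=np.load("side0.npy").astype(float)
im=(im+capture("side")*0) 
rel=(im[...,0]-im[...,2])*100/(im[...,0]+1);rel=cv2.GaussianBlur(rel,(3,1),0)
for lev in(14,16):
  T=[];B=[]
  for u in range(336,363):
    c=int(round(167.5+.333*(u-340)));i=c+int(rel[c-1:c+2,u].argmin())-1
    a=i
    while rel[a,u]<lev and a>i-6:a-=1
    T.append((u,a+(rel[a,u]-lev)/(rel[a,u]-rel[a+1,u])))
    a=i
    while rel[a,u]<lev and a<i+6:a+=1
    if a<i+6 and u<357:B.append((u,a-(rel[a,u]-lev)/(rel[a,u]-rel[a-1,u])))
  print(lev,"top",line(T,.09),"bottom",line(B,.09))
E
```

```text
14 top (np.float64(0.3975), np.float64(0.0042), np.float64(0.00034), 24) bottom (np.float64(0.4064), np.float64(-0.0075), np.float64(0.0004), 21)
16 top (np.float64(0.3971), np.float64(0.005), np.float64(0.00029), 24) bottom (np.float64(0.408), np.float64(-0.0085), np.float64(0.00036), 21)
```

The pointer is at about 0.403 rad, so the lid needs +0.02 rad.

>>> arm_command(
  steps=[
    [-1,[-0.9,0,-2.2],0],
    [-1,[-0.9,0,-2.2],0],
    [-1,[0,0,0],0],
    [-1,[0,0,0],0],
    [-1,[0,0,0],0],
    [-1,[0,0,0],0],
    [-1,[0,0,0],0],
    [-1,[0,0,0],0],
    [-1,[0,0,0],0],
    [-1,[0,0,0],0],
  ],
)

```text
time: 16.75
position: [0.5417, 0.0844, 0.1896]
ee_rot: [[-1.0, -0.011, -0.0], [-0.011, 1.0, 0.0], [0.0, 0.0, -1.0]]
ft_force: [6.5, 3.3, -12.8]
grip_width: 0.22
grip_force: 50.1
```

```bash
python3 - <<'E'
from m import *
s=monitor.observe();P=np.array(s["position"]);G=P+[0,0,.008]
print(P,s["ft_force"],"kin",np.arctan2(G[2]-.1102,.748-G[0]))
im=capture("side")
for lev in(90,105):print("bar",line(edge(im,range(341,368),lambda u:169.3+.34*(u-340),lev),.08))
A=cv2.resize(im[145:205,320:385],None,fx=9,fy=9,interpolation=cv2.INTER_CUBIC);save("pics/s7.png",A)
E
```

```text
[0.54165456 0.08436962 0.18962824] [  6.51587249   3.25496986 -12.75927854] kin 0.4007677029739275
bar (np.float64(0.4064), np.float64(0.0022), np.float64(0.00037), 27)
bar (np.float64(0.4037), np.float64(0.0034), np.float64(0.00043), 24)
```

View pics/s7.png

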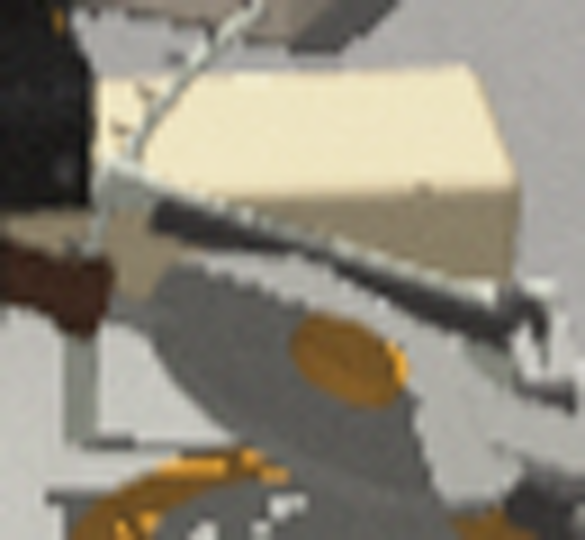

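The dark bar, from (155,212) to (510,325), runs parallel and adjacent to the pointer along its whole length. Both read about 0.403 rad and the grip is steady, so I hand in.

```bash
python3 -c "
from plant import job_done;print(job_done())"
```

```text
the job is handed in; nothing more can be done
None
```

I've handed the job in: the tall probe is home in the guide tube and released. The gripper is holding the lid at about 0.40 rad, level with the set pointer to within about 0.01 rad as measured from the side camera.

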